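# Unfold the crank grip and clamp a test cassette in a bench screw press

## Task

The glued test cassette in the small bench screw press has to be clamped while it cures: swing the crank's folded grip up until it snaps upright, then wind the crank clockwise (seen from above) by that upright grip until the pad presses on the cassette with about 130 N. The crank must stiffen clearly, but more than 250 N would crush the cassette. Let go and leave it clamped with the grip still up, and leave the things around the press alone.

Things in the scene. Friction and masses are not known exactly. Their poses are not given: they have to be found in the camera images.
- press: grey bench screw press, fixed, 130 x 176 mm, crosshead top at 130 mm; origin under the middle of its base, z up. The screw stands upright in the middle, with the crank on top. Below, a platen slides on two columns over an aluminium nest with the white cassette. The nest's height varies from job to job and is not measured: it must be felt where the pad meets the cassette
- pad: rubber-faced pad, 80 x 26 mm, under the platen; origin in the middle of its face, z up. It goes down 16 mm per clockwise crank turn, together with screw, crank and grip. It meets the cassette 14 to 23 mm below its place at crank_turn = 0; the rubber then yields about 1.4 mm up to 80 N and 0.7 mm more per further 100 N
- screw_axis (a point): point on the screw's vertical axis at the height of hinge_pin, 13 mm above the top of the crank arm; it goes down with the screw. The arm's hub, 30 mm wide, lies 19 mm and more below this point
- hinge_pin (a point): middle of the grip's hinge pin at the outer end of the crank arm, 65 mm from screw_axis; the pin is level and square to the arm. The arm is a steel bar 14 mm wide, 10 mm thick, its top 13 mm below the pin; two cheeks, 23 mm wide overall, hold the pin and reach 8 mm above it
- grip_end (a point): middle of the grip's free end, 80 mm from hinge_pin along the grip. The grip is a round black sleeve, 20 mm thick from 24 to 76 mm from the pin, turning freely about its own length. Folded, it lies level over the arm from the pin across the screw axis, with 3 mm of air to the arm; pinch it from above across its sides
- grip_fold (a joint): hinge of the grip, rad: 0 folded flat towards the screw axis, 1.571 upright against its stop. An over-centre spring holds it at both ends: about 0.38 N m to lift it (7.5 N at 50 mm from the pin), dead centre at 40 degrees, then it snaps upright and is held there by 0.42 N m: a pull of 8 N towards the screw axis, 50 mm above the pin, folds it again
- crank_turn (a joint): turn of crank and screw, rad, growing clockwise seen from above (pad goes down); starts within 0.9 of 0, where the arm points along the press's -x. While turning, the screw drags with 0.5 N m (7.7 N along the grip's circle) and takes 0.255 N m (3.9 N) more per 100 N of pad force; in pauses both feel weaker (about 4 N, and 3 N more per 100 N). It stays where it is left
- alcohol_bottle: white squeeze bottle with blue cap, 62 mm wide, 150 mm tall, standing loose to the left of the press; origin under its middle
- lab_timer: white digital timer, 42 x 70 x 64 mm, standing loose to the left of the press, nearer the robot; origin under its middle
- cassette_next: white test cassette 70 x 20 x 5 mm lying loose on the bench in front of the press; origin under its middle, x along it

How it is judged:
By the outcome, as a careful person would: the job done as asked, in the order asked, and still so for the second after the job is handed in, with the robot touching nothing.
It also fails if it takes over 64 s, if anything falls off the work surface, if the arm or the gripper's body presses on something with over 40 N, if the wrist force passes 120 N, or if a joint passes its speed limit or range.

## Robot

A 7-joint arm with a two-finger parallel gripper is mounted at the origin on a cart in front of the work surface, level with it; the furniture and walls round the work are solid. World frame = base frame: x ahead of the robot, y to its left, z up, the work surface at z = 0. Lengths are in m, angles in rad, forces in N, time in s.
With the tool pointing down it reaches from about 0.4 to 0.925 m from the base axis. Payload 4.1 kg.
Tool frame: the origin (TCP) lies at the very end of the fingers, on their centre line; the grasp point (between the pads) lies 19 mm behind it (ctrl.grip_point_offset is the z of the grasp point in the tool frame, in m); z points along the fingers, y is the line along which they close (so a half turn about z gives the same grasp; the last joint's range is limited). The gripper opens to 85 mm and grips with 20 to 120 N. Pads are 22 mm wide; open, the fingers measure 114 mm over their backs; the gripper's body (76 mm by 85 mm) begins 54 mm behind the grasp point. The pads swing forward as they close: fully open they stand 13 mm farther back than shut.
Start: joints at [1.211, 0.398, 0.045, 1.537, -0.019, 1.207, -0.051], TCP at [0.168, -0.628, 0.231] pointing down, gripper open.
Joint ranges: [-2.82, 2.82], [-0.49, 2.23], [-1.37, 1.46], [0, 2.46], [-1.36, 4.5], [0.23, 2], [-2.94, 2.94]. Speed limits (rad/s): [2.57, 2.57, 3.14, 3.14, 3.14, 3.14, 3.14].

## Interface

Orientations are given as a rotation vector (axis times angle).
In Python, from bench import ctrl gives the robot as it stands.
- The arm moves only by the shell command python3 -m pendant 'ROWS'. ROWS is JSON, a list of rows, each a list of 7 numbers: the shift along the tool's x, y, z in m, then the turn, a rotation vector about the tool's x, y, z in rad, then the finger opening in m, from 0 to 0.0854. In form: [[x, y, z, ax, ay, az, jaw], ...]. A call has 1 to 10 rows; each row is the pose to reach, as a shift and turn from the pose commanded when the call began, along the tool's axes at that moment; what a row does not reach only later rows make up. A row lasts 1/10 s, in which the tool goes at most 50 mm and 8.59 degrees, less where a joint would pass 70% of its speed; a pose out of reach is approached as far as the arm can. A call with a gripper value outside its range is refused whole. The fingers move at their own pace and stop on an object; the grip force is fixed at half the most. Time passes only in rows, so rows that repeat a pose let the fingers close. It gives the time, the measured TCP pose, the force, the opening and the grip force at its end, in the units of the state.
- ctrl.sense(): the state, without advancing time (a new reading comes with each control period).
- ctrl.capture(name): name is "scene" or "top"; returns the picture (480x640x3 uint8, red, green, blue); there is no depth.
- ctrl.camera_info(name): a dict with "K" (3x3 intrinsics, pixels), "rvec" (rotation vector, rad) and "tvec" (3), from world to camera coordinates, as OpenCV has them. Camera axes: x right, y down, z forward; pixel columns grow to the right and rows downward; lengths in m; the calibration is good to about 2 mm. A picture is of the moment at which its call begins. camera_info takes no time and is no camera call.
- ctrl.sign_off(): hands the job in; it is judged then, once.
The state is a dict: "t": time; "qpos": joint angles; "joint_velocities": joint speeds; "effort": joint torques, N m; "ee_pos": TCP position; "tcp_rot": TCP orientation; "force": force on the tool from outside, world axes, zero at the start; "wrist_torque": the same for the moment, N m; "width": opening from 0.0 (shut) to 1.0 (fully open); "finger_force": force on a finger pad.
Only numpy, scipy, OpenCV 4.12 (cv2) and the standard library are available. Lean on these libraries where they do the work, as an engineer would, in place of code of your own. Each camera call takes 0.05 s, during which the arm holds its last target. There are 200 camera calls.

## Working session

There is one attempt and no reset: what is moved stays moved. The work goes in short steps, Python scripts to look and compute and a shell command to move; the robot and the scene stay as the last step left them, time stands still between calls to the robot, and variables do not carry over. Pictures are saved under pics/ and viewed, at most 10 in all, crops included, and the job is handed in when it is done.

```bash
mkdir -p pics; ls; python3 - <<'E'
from bench import ctrl
import cv2,numpy as np
for n in("scene","top"):
    im=ctrl.capture(n); cv2.imwrite(f"pics/{n}0.png",im[:,:,::-1])
    i=ctrl.camera_info(n); R=cv2.Rodrigues(np.array(i["rvec"]))[0]
    print(n,np.round(i["K"],1).tolist(),"cam",np.round(-R.T@np.array(i["tvec"]).ravel(),3),"fwd",np.round(R[2],2),"right",np.round(R[0],2))
s=ctrl.sense();print({k:np.round(v,3).tolist() for k,v in s.items()},ctrl.grip_point_offset)
E
```

```text
pics
scene [[448.3, 0.0, 317.9], [0.0, 448.3, 241.8], [0.0, 0.0, 1.0]] cam [ 0.72  -0.181  0.86 ] fwd [-0.27  0.43 -0.86] right [0.84 0.54 0.  ]
top [[605.8, 0.0, 326.8], [0.0, 605.8, 232.8], [0.0, 0.0, 1.0]] cam [0.347 0.174 1.467] fwd [ 0.12  0.01 -0.99] right [-0.02 -1.   -0.01]
{'t': 0.1, 'qpos': [1.211, 0.399, 0.045, 1.538, -0.019, 1.207, -0.051], 'joint_velocities': [0.001, -0.003, 0.001, -0.003, -0.0, 0.001, 0.0], 'effort': [0.003, -47.626, 1.37, -25.495, 0.012, 0.005, -0.0], 'ee_pos': [0.167, -0.627, 0.23], 'tcp_rot': [-3.113, -0.408, 0.001], 'force': [-0.505, 0.379, -0.005], 'wrist_torque': [-0.017, 0.03, -0.013], 'finger_force': 0.0, 'width': 0.999} -0.0187
```

View pics/scene0.png

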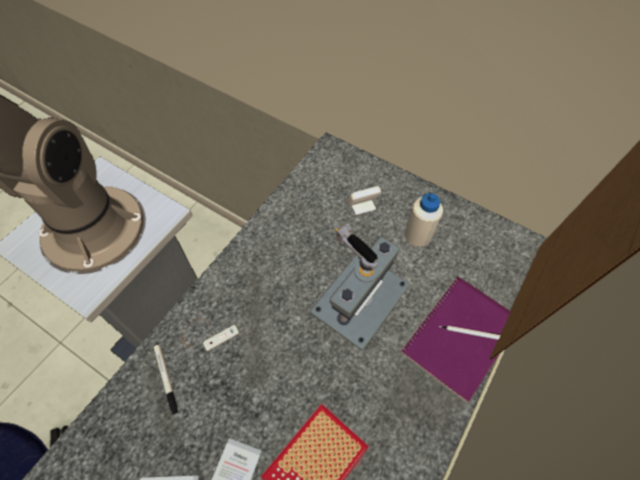

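View pics/top0.png

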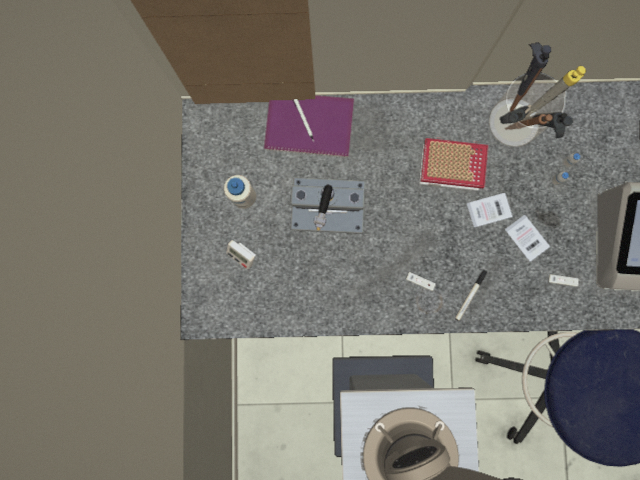

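The press is at about (328,206) in the top view. The folded grip runs from the pin at about (320,222) to its end at about (327,187). In the scene view it runs from (342,232) to (375,260). The bottle is at (238,190) and the timer at (241,254) in the top view. I'll zoom in on both.

```bash
python3 - <<'E'
import cv2,numpy as np
a=cv2.imread("pics/top0.png")[165:245,280:380]; b=cv2.imread("pics/scene0.png")[205:305,300:425]
A=cv2.resize(a,(400,320),interpolation=cv2.INTER_CUBIC); B=cv2.resize(b,(400,320),interpolation=cv2.INTER_CUBIC)
cv2.imwrite("pics/z0.png",np.hstack([A,B]))
for n,(u0,u1,v0,v1) in {"top":(280,380,165,245),"scene":(320,400,210,280)}.items():
    g=cv2.imread(f"pics/{n}0.png")
    m=(g.max(2)<45).astype(np.uint8); k=np.zeros_like(m);k[v0:v1,u0:u1]=m[v0:v1,u0:u1]
    c=max(cv2.findContours(k,0,1)[0],key=cv2.contourArea)
    print(n,cv2.minAreaRect(c),cv2.boxPoints(cv2.minAreaRect(c)).tolist())
E
```

```text
top ((325.14886474609375, 198.68820190429688), (8.24484920501709, 26.90818977355957), 12.994616508483887) [[318.10675048828125, 210.87078857421875], [324.15728759765625, 184.65167236328125], [332.19097900390625, 186.505615234375], [326.14044189453125, 212.7247314453125]]
scene ((362.0000305175781, 248.00003051757812), (33.941123962402344, 9.899494171142578), 45.0) [[346.5000305175781, 239.50003051757812], [353.5000305175781, 232.50003051757812], [377.5000305175781, 256.5000305175781], [370.5000305175781, 263.5000305175781]]
```

View pics/z0.png

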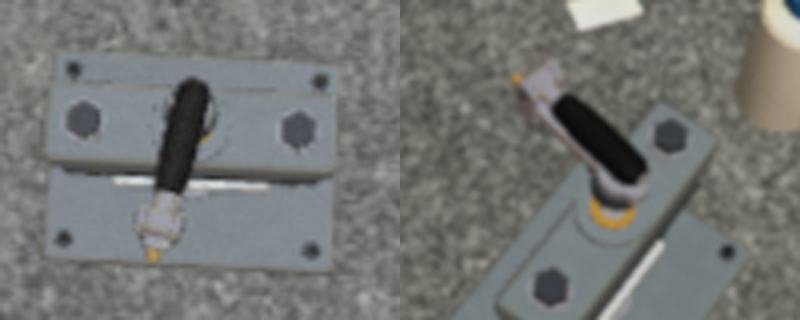

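The zoom shows the sleeve's two ends clearly in both views: the far end at the upper left of the hub, and the pin cheeks on the robot side. Next I triangulate.

```bash
cat > h.py <<'E'
from bench import ctrl
import cv2,numpy as np
from scipy.spatial.transform import Rotation as Ro
def cam(n):
    i=ctrl.camera_info(n); R=cv2.Rodrigues(np.array(i["rvec"],float))[0]; return np.array(i["K"]),R,np.array(i["tvec"]).ravel()
def tri(p,q):
    P=[K@np.c_[R,t] for K,R,t in (cam("top"),cam("scene"))]
    X=cv2.triangulatePoints(P[0],P[1],np.array(p,float),np.array(q,float)).ravel();X=X[:3]/X[3]
    e=[np.round((lambda w:w[:2]/w[2])(Pi@np.r_[X,1])-o,1).tolist() for Pi,o in zip(P,(p,q))]
    return X,e
def plane(n,p,z):
    K,R,t=cam(n); c=-R.T@t; d=R.T@np.linalg.solve(K,[p[0],p[1],1]); return c+d*(z-c[2])/d[2]
def tool(): 
    s=ctrl.sense(); return np.array(s["ee_pos"]),Ro.from_rotvec(s["tcp_rot"]),s
E
python3 - <<'E'
from h import *
for nm,p,q in (("sleeve far",(328.2,185.6),(374,260)),("sleeve near",(322.1,211.8),(350,236)),("mid",(325.15,198.7),(362,248))):
    X,e=tri(p,q);print(nm,np.round(X,4),e)
# base screws in top crop (x4): corners
for c in ((73,70),(320,82),(64,238),(311,250)): print("base screw",plane("top",(280+c[0]/4-.5,165+c[1]/4-.5),0.012).round(4))
for c in ((83,120),(298,130)): print("xhead nut top",plane("top",(280+c[0]/4-.5,165+c[1]/4-.5),0.136).round(4))
for c in ((670,137),(550,287)): print("xhead nut scene",plane("scene",(300+(c[0]-400)*125/400-.4,205+c[1]*100/320-.4),0.136).round(4))
for p,z in (((236,186),.15),((241,250),.064)): print(plane("top",p,z).round(3))
p,r,s=tool(); print(r.as_matrix().round(3))
E
```

```text
sleeve far [0.6072 0.1749 0.1894] [[0.1, 0.2], [0.5, -0.1]]
sleeve near [0.5498 0.1894 0.1961] [[0.0, 0.0], [0.1, -0.0]]
mid [0.5785 0.1823 0.1922] [[0.1, 0.1], [0.2, -0.0]]
base screw [0.6546 0.2496 0.012 ]
base screw [0.6431 0.0989 0.012 ]
base screw [0.551  0.2571 0.012 ]
base screw [0.5398 0.1076 0.012 ]
xhead nut top [0.5999 0.2381 0.136 ]
xhead nut top [0.5911 0.1184 0.136 ]
xhead nut scene [0.6   0.236 0.136]
xhead nut scene [0.5905 0.1166 0.136 ]
[0.62  0.379 0.15 ]
[0.486 0.382 0.064]
[[ 0.966  0.258 -0.001]
 [ 0.258 -0.966  0.002]
 [-0.    -0.002 -1.   ]]
```

```bash
python3 - <<'E'
from h import *
for z in (0,.15,.3): print(z,[plane("top",p,z)[:2].round(3).tolist() for p in ((600,290),(600,185),(635,335),(635,290),(315,95))])
d=np.deg2rad(-14.2); 
p,r,s=tool()
for w in ((.20,-.40,.33),(.45,-.05,.33),(.586,.1805,.30)): print(w,(r.inv().apply(np.array(w)-p)).round(3))
E
```

```text
0 [[0.374, -0.471], [0.63, -0.492], [0.265, -0.546], [0.371, -0.555], [0.878, 0.203]]
0.15 [[0.371, -0.405], [0.601, -0.424], [0.273, -0.472], [0.369, -0.48], [0.824, 0.2]]
0.3 [[0.368, -0.339], [0.572, -0.356], [0.282, -0.399], [0.367, -0.406], [0.77, 0.197]]
(0.2, -0.4, 0.33) [ 0.09  -0.212 -0.099]
(0.45, -0.05, 0.33) [ 0.422 -0.485 -0.099]
(0.586, 0.1805, 0.3) [ 0.613 -0.673 -0.069]
```

```bash
python3 -m pendant '[[0.015,-0.02,-0.035,0,0,0,0.0854],[0.03,-0.055,-0.065,0,0,0,0.0854],[0.05,-0.1,-0.08,0,0,0,0.0854],[0.065,-0.145,-0.09,0,0,0,0.0854],[0.08,-0.19,-0.1,0,0,0,0.0854],[0.105,-0.23,-0.1,0,0,0,0.0854],[0.14,-0.26,-0.1,0,0,0,0.0854],[0.175,-0.29,-0.1,0,0,0,0.0854],[0.21,-0.32,-0.1,0,0,0,0.0854],[0.245,-0.35,-0.1,0,0,0,0.0854]]'
python3 - <<'E'
from h import *
p,r,s=tool();print(p.round(4),s['t'],r.as_matrix().round(3),np.round(s['qpos'],2))
print("to above",r.inv().apply(np.array((.586,.1805,.29))-p).round(3))
E
```

```text
t: 1.1
ee_pos: [0.3145, -0.2248, 0.3312]
tcp_rot: [3.114, 0.408, -0.0]
force: [1.1, -0.1, 0.1]
width: 0.997
finger_force: 0.0
[ 0.3145 -0.2248  0.3312] 1.1 [[ 0.966  0.258  0.   ]
 [ 0.258 -0.966 -0.001]
 [-0.     0.001 -1.   ]] [ 0.86 -0.15 -0.31  1.94 -0.05  1.35 -0.74]
to above [ 0.367 -0.322  0.041]
```

```bash
python3 -m pendant '[[0.035,-0.03,0,0,0,0.05,0.0854],[0.07,-0.062,0,0,0,0.1,0.0854],[0.106,-0.093,0,0,0,0.16,0.0854],[0.142,-0.125,0,0,0,0.22,0.0854],[0.178,-0.156,0,0,0,0.28,0.0854],[0.214,-0.188,0,0,0,0.34,0.0854],[0.25,-0.22,0,0,0,0.4,0.0854],[0.286,-0.251,0,0,0,0.46,0.0854],[0.322,-0.282,0.01,0,0,0.51,0.0854],[0.35,-0.307,0.02,0,0,0.51,0.0854]]'
python3 - <<'E'
from h import *
for n in ("top","scene"): cv2.imwrite(f"pics/{n}1.png",ctrl.capture(n)[:,:,::-1])
a=cv2.imread("pics/top1.png")[120:280,230:430]; b=cv2.imread("pics/scene1.png")[165:325,270:470]
cv2.imwrite("pics/z1.png",np.hstack([cv2.resize(x,(400,320),interpolation=cv2.INTER_CUBIC) for x in (a,b)]))
p,r,s=tool();print(p.round(4),s['t'],r.as_matrix().round(3),np.round(s['qpos'],2))
print("to above",r.inv().apply(np.array((.586,.1805,.24))-p).round(3))
E
```

```text
t: 2.1
ee_pos: [0.5741, 0.1626, 0.3105]
tcp_rot: [-3.116, 0.39, 0.0]
force: [0.4, -0.4, -0.0]
width: 1.0
finger_force: 0.0
[0.5727 0.1656 0.3085] 2.2 [[ 0.971 -0.239 -0.005]
 [-0.239 -0.971  0.004]
 [-0.006 -0.003 -1.   ]] [ 0.29  0.34 -0.83  1.54  0.25  1.37 -2.38]
to above [ 0.01  -0.017  0.068]
```

View pics/z1.png

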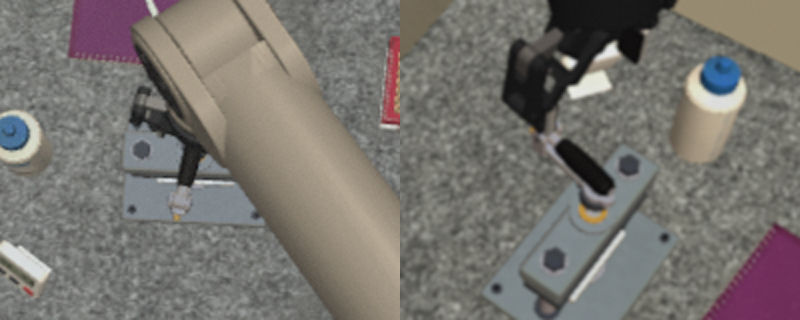

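The open gripper is near the press, over the grip, with its fingers across the grip's sides. Joint 7 is at -2.38, close to its limit, so I'll take the equivalent grasp a half turn away.

```bash
python3 -m pendant '[[0.01,-0.017,0,0,0,-0.149,0.0854],[0.01,-0.017,0,0,0,-0.298,0.0854],[0.01,-0.017,0,0,0,-0.447,0.0854],[0.01,-0.017,0,0,0,-0.596,0.0854],[0.01,-0.017,0,0,0,-0.745,0.0854],[0.01,-0.017,0,0,0,-0.894,0.0854],[0.01,-0.017,0,0,0,-1.043,0.0854],[0.01,-0.017,0,0,0,-1.192,0.0854],[0.01,-0.017,0,0,0,-1.341,0.0854],[0.01,-0.017,0,0,0,-1.49,0.0854]]'
python3 -m pendant '[[0,0,0,0,0,-0.149,0.0854],[0,0,0,0,0,-0.298,0.0854],[0,0,0,0,0,-0.447,0.0854],[0,0,0,0,0,-0.596,0.0854],[0,0,0,0,0,-0.745,0.0854],[0,0,0,0,0,-0.894,0.0854],[0,0,0,0,0,-1.043,0.0854],[0,0,0,0,0,-1.192,0.0854],[0,0,0,0,0,-1.341,0.0854],[0,0,0,0,0,-1.49,0.0854]]'
python3 -m pendant '[[0,0,0,0,0,-0.149,0.0854],[0,0,0,0,0,-0.16,0.0854],[0,0,0,0,0,-0.16,0.0854]]'
python3 - <<'E'
from h import *
p,r,s=tool();print(p.round(4),s['t'],r.as_matrix().round(3),np.round(s['qpos'],2))
print("to above",r.inv().apply(np.array((.586,.1805,.22))-p).round(4), "dir",np.degrees(np.arctan2(*r.as_matrix()[[1,0],0])))
E
```

```text
t: 3.2
ee_pos: [0.5866, 0.1727, 0.3111]
tcp_rot: [2.55, 1.832, -0.002]
force: [-0.9, 0.1, 0.5]
width: 0.999
finger_force: 0.0
t: 4.2
ee_pos: [0.5867, 0.1727, 0.3109]
tcp_rot: [-0.633, -3.077, 0.003]
force: [-0.2, 0.3, -0.6]
width: 0.999
finger_force: 0.0
t: 4.5
ee_pos: [0.5868, 0.1733, 0.3111]
tcp_rot: [-0.398, -3.116, 0.002]
force: [-0.2, 0.2, -0.5]
width: 0.998
finger_force: 0.0
[0.5868 0.1733 0.3111] 4.5 [[-0.968  0.252 -0.   ]
 [ 0.252  0.968 -0.001]
 [-0.    -0.001 -1.   ]] [ 0.52  0.58 -1.34  1.5   0.56  1.51  0.51]
to above [0.0026 0.0069 0.0911] dir 165.42737472242382
```

```bash
python3 -m pendant '[[0.001,0.003,0.02,0,0,0,0.0854],[0.002,0.007,0.04,0,0,0,0.0854],[0.002,0.007,0.06,0,0,0,0.0854],[0.002,0.007,0.08,0,0,0,0.0854],[0.002,0.007,0.08,0,0,0,0.0854]]'
python3 - <<'E'
from h import *
for n in ("top","scene"): cv2.imwrite(f"pics/{n}2.png",ctrl.capture(n)[:,:,::-1])
a=cv2.imread("pics/top2.png")[145:245,265:390]; b=cv2.imread("pics/scene2.png")[195:295,300:425]
cv2.imwrite("pics/z2.png",np.hstack([cv2.resize(x,(400,320),interpolation=cv2.INTER_CUBIC) for x in (a,b)]))
p,r,s=tool();print(p.round(4),s['t'],r.as_matrix().round(3),np.round(s['qpos'],3))
E
```

```text
t: 5.0
ee_pos: [0.5854, 0.1797, 0.2285]
tcp_rot: [-0.396, -3.112, 0.006]
force: [0.1, -0.1, -0.5]
width: 1.001
finger_force: 0.0
[0.5868 0.1812 0.2316] 5.1 [[-0.968  0.25  -0.   ]
 [ 0.25   0.968 -0.   ]
 [ 0.    -0.    -1.   ]] [ 0.493  0.634 -1.29   1.603  0.619  1.379  0.45 ]
```

View pics/z2.png

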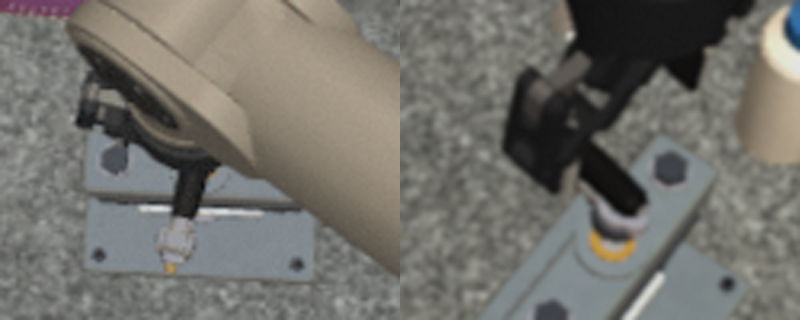

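The fingers straddle the grip near the screw axis. I'll go down and close.

```bash
python3 -m pendant '[[0,0,0.018,0,0,0,0.0854],[0,0,0.036,0,0,0,0.0854],[0,0,0.052,0,0,0,0.07],[0,0,0.052,0,0,0,0.05],[0,0,0.052,0,0,0,0.035],[0,0,0.052,0,0,0,0.028]]'
python3 - <<'E'
from h import *
p,r,s=tool();print(p.round(4),np.round(s['qpos'],3))
E
python3 -m pendant '[[0,0,0,0,0,0,0.02],[0,0,0,0,0,0,0.01],[0,0,0,0,0,0,0.005],[0,0,0,0,0,0,0.005],[0,0,0,0,0,0,0.005]]'
python3 - <<'E'
from h import *
p,r,s=tool();print(p.round(4),np.round(s['qpos'],3),s['wrist_torque'])
E
```

```text
t: 5.7
ee_pos: [0.587, 0.1819, 0.1799]
tcp_rot: [0.393, 3.116, 0.001]
force: [-0.9, -0.5, -0.0]
width: 0.339
finger_force: 0.0
[0.587  0.1819 0.1799] [ 0.474  0.679 -1.252  1.663  0.667  1.299  0.416]
t: 6.2
ee_pos: [0.5869, 0.1807, 0.1796]
tcp_rot: [0.394, 3.116, -0.002]
force: [-1.7, -5.0, 4.9]
width: 0.21
finger_force: 58.7
[0.5869 0.1807 0.1796] [ 0.474  0.678 -1.251  1.664  0.668  1.3    0.416] [-0.98868259  0.48063266 -0.00141216]
```

```bash
python3 -m pendant '[[0.0002,0,-0.0045,0,0,0,0.005],[0.0007,0,-0.009,0,0,0,0.005],[0.0016,0,-0.0135,0,0,0,0.005],[0.0028,0,-0.0176,0,0,0,0.005],[0.0043,0,-0.0218,0,0,0,0.005],[0.0062,0,-0.026,0,0,0,0.005]]'
python3 - <<'E'
from h import *
p,r,s=tool();print(p.round(4),np.round(s['qpos'],3),np.round(s['wrist_torque'],2),r.as_matrix().round(3).tolist())
E
```

```text
t: 6.8
ee_pos: [0.577, 0.1833, 0.2037]
tcp_rot: [-0.388, -3.11, 0.004]
force: [-7.2, 0.3, -17.0]
width: 0.205
finger_force: 59.0
[0.577  0.1833 0.2037] [ 0.486  0.644 -1.271  1.652  0.628  1.332  0.432] [-0.13  0.97 -0.19] [[-0.969, 0.246, -0.007], [0.246, 0.969, -0.002], [0.007, -0.003, -1.0]]
```

```bash
python3 -m pendant '[[0.0023,0,-0.004,0,0,0,0.005],[0.0047,0,-0.0075,0,0,0,0.005],[0.0075,0,-0.011,0,0,0,0.005],[0.0105,0,-0.0143,0,0,0,0.005],[0.0137,0,-0.0173,0,0,0,0.005],[0.0173,0,-0.02,0,0,0,0.005],[0.021,0,-0.0225,0,0,0,0.005],[0.025,0,-0.0248,0,0,0,0.005]]'
python3 - <<'E'
from h import *
p,r,s=tool();print(p.round(4),np.round(s['qpos'],3),np.round(s['wrist_torque'],2),r.as_matrix().round(3).tolist())
E
```

```text
t: 7.6
ee_pos: [0.5533, 0.1896, 0.2293]
tcp_rot: [-0.388, -3.112, 0.004]
force: [-4.6, -1.2, -13.9]
width: 0.199
finger_force: 58.9
[0.5533 0.1896 0.2293] [ 0.508  0.579 -1.295  1.672  0.569  1.341  0.438] [-0.24  0.74 -0.05] [[-0.969, 0.246, -0.005], [0.246, 0.969, -0.002], [0.005, -0.003, -1.0]]
```

```bash
python3 -m pendant '[[0.004,0,-0.0018,0,0,0,0.005],[0.0083,0,-0.0034,0,0,0,0.005],[0.0125,0,-0.0046,0,0,0,0.005],[0.017,0,-0.0055,0,0,0,0.005],[0.0215,0,-0.006,0,0,0,0.005],[0.026,0,-0.0062,0,0,0,0.005],[0.030,0,-0.006,0,0,0,0.005],[0.030,0,-0.006,0,0,0,0.005]]'
python3 - <<'E'
from h import *
for n in ("top","scene"): cv2.imwrite(f"pics/{n}3.png",ctrl.capture(n)[:,:,::-1])
a=cv2.imread("pics/top3.png")[145:245,265:390]; b=cv2.imread("pics/scene3.png")[175:275,290:415]
cv2.imwrite("pics/z3.png",np.hstack([cv2.resize(x,(400,320),interpolation=cv2.INTER_CUBIC) for x in (a,b)]))
p,r,s=tool();print(p.round(4),np.round(s['qpos'],3),np.round(s['wrist_torque'],2),r.as_matrix().round(3).tolist())
E
```

```text
t: 8.4
ee_pos: [0.5258, 0.2011, 0.2392]
tcp_rot: [0.388, 3.117, 0.009]
force: [-6.5, 2.0, -2.2]
width: 0.058
finger_force: 3.2
[0.5261 0.2011 0.2392] [ 0.527  0.517 -1.314  1.717  0.513  1.313  0.432] [ 0.26  1.61 -0.02] [[-0.969, 0.245, 0.001], [0.245, 0.969, 0.006], [0.001, 0.006, -1.0]]
```

View pics/z3.png

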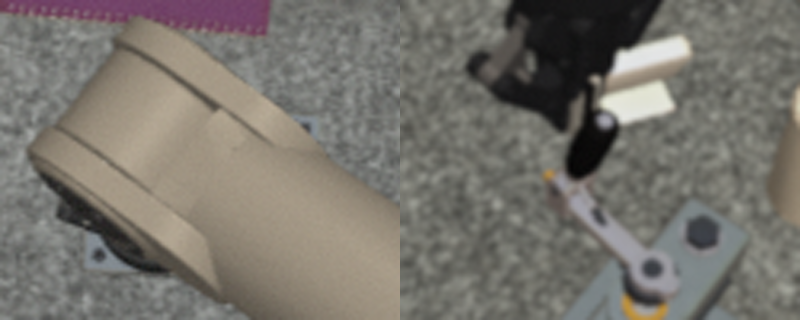

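The grip is upright, with its end cap at about (354,213) in the scene view. The pads slipped off its outer side at the stop and are now shut beside it. I'll back off outward, lift, and measure the grip again.

```bash
python3 -m pendant '[[0.015,0,0,0,0,0,0.005],[0.035,0,-0.005,0,0,0,0.005],[0.04,0,-0.04,0,0,0,0.0854],[0.04,0,-0.08,0,0,0,0.0854],[0.04,0,-0.1,0,0,0.1,0.0854],[0.05,0,-0.1,0,0,0.25,0.0854],[0.06,0,-0.1,0,0,0.4,0.0854],[0.07,0,-0.1,0,0,0.5,0.0854],[0.07,0,-0.1,0,0,0.5,0.0854]]'
python3 - <<'E'
from h import *
for n in ("top","scene"): cv2.imwrite(f"pics/{n}4.png",ctrl.capture(n)[:,:,::-1])
a=cv2.imread("pics/top4.png")[145:245,265:390]; b=cv2.imread("pics/scene4.png")[175:275,290:415]
cv2.imwrite("pics/z4.png",np.hstack([cv2.resize(x,(400,320),interpolation=cv2.INTER_CUBIC) for x in (a,b)]))
p,r,s=tool();print(p.round(4),np.round(s['qpos'],3),s['force'],r.as_matrix().round(3).tolist())
E
```

```text
t: 9.4
ee_pos: [0.4598, 0.2174, 0.3392]
tcp_rot: [1.143, 2.918, 0.007]
force: [0.1, -0.0, 0.4]
width: 0.994
finger_force: 0.0
[0.4607 0.2156 0.3381] [ 0.57   0.211 -1.255  1.689  0.207  1.385  0.107] [ 0.98612736 -0.97195372  0.79300555] [[-0.734, 0.68, 0.006], [0.68, 0.734, 0.001], [-0.004, 0.005, -1.0]]
```

View pics/z4.png

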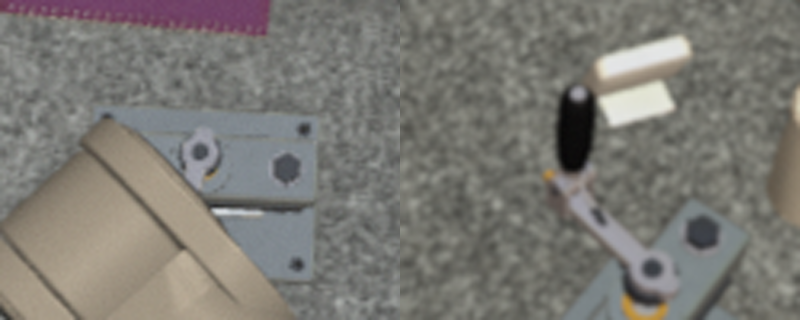

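The grip stands upright. In the scene view its end cap is at about (345,204) and the hub at about (368.5,258.5); the hub is at about (327,192) in the top view.

```bash
python3 - <<'E'
from h import *
X,e=tri((327.2,192.2),(368.5,258.5));print("hub",X.round(4),e)
for z in(.265,.272,.279):print("end",plane("scene",(345.3,204.1),z).round(4))
for z in(.185,.192,.199):print("pin",plane("scene",(344.6,231),z).round(4))
E
```

```text
hub [0.5953 0.1777 0.1783] [[0.0, 0.0], [0.1, -0.0]]
end [0.5299 0.1987 0.265 ]
end [0.5321 0.1942 0.272 ]
end [0.5343 0.1898 0.279 ]
pin [0.5334 0.1992 0.185 ]
pin [0.5354 0.1952 0.192 ]
pin [0.5373 0.1913 0.199 ]
```

```bash
python3 - <<'E'
from h import *
p,r,s=tool();print(r.inv().apply(np.array((.532,.194,.32))-p).round(4))
E
```

```text
[-0.0669  0.0325  0.0185]
```

```bash
python3 -m pendant '[[-0.015,0.007,0,0,0,0.1,0.0854],[-0.03,0.014,0,0,0,0.2,0.0854],[-0.045,0.021,0,0,0,0.3,0.0854],[-0.06,0.028,0,0,0,0.4,0.0854],[-0.067,0.0325,0.01,0,0,0.5,0.0854],[-0.067,0.0325,0.018,0,0,0.6,0.0854],[-0.067,0.0325,0.018,0,0,0.7,0.0854],[-0.067,0.0325,0.018,0,0,0.7,0.0854]]'
python3 - <<'E'
from h import *
p,r,s=tool();print(p.round(4),np.round(s['qpos'],3),r.as_matrix().round(3).tolist())
print(r.inv().apply(np.array((.532,.194,.22))-p).round(4))
E
```

```text
t: 10.3
ee_pos: [0.5319, 0.1924, 0.3183]
tcp_rot: [2.082, 2.352, 0.003]
force: [0.3, 0.2, 1.3]
width: 1.002
finger_force: 0.0
[0.5319 0.1924 0.3183] [ 0.397  0.319 -1.036  1.598  0.278  1.382 -0.548] [[-0.121, 0.993, 0.001], [0.993, 0.121, 0.001], [0.001, 0.002, -1.0]]
[0.0015 0.0002 0.0983]
```

```bash
python3 -m pendant '[[0.001,-0.001,0.03,0,0,0,0.0854],[0.001,-0.001,0.06,0,0,0,0.0854],[0.001,-0.001,0.08,0,0,0,0.0854],[0.001,-0.001,0.098,0,0,0,0.0854],[0.001,-0.001,0.098,0,0,0,0.05],[0.001,-0.001,0.098,0,0,0,0.035],[0.001,-0.001,0.098,0,0,0,0.02],[0.001,-0.001,0.098,0,0,0,0.005],[0.001,-0.001,0.098,0,0,0,0.005],[0.001,-0.001,0.098,0,0,0,0.005]]'
python3 - <<'E'
from h import *
p,r,s=tool();print(p.round(4),np.round(s['qpos'],3),s['wrist_torque'],r.as_matrix().round(3).tolist())
E
```

```text
t: 11.3
ee_pos: [0.532, 0.1936, 0.2217]
tcp_rot: [2.083, 2.348, 0.008]
force: [4.5, 1.1, 3.3]
width: 0.221
finger_force: 58.7
[0.532  0.1936 0.2217] [ 0.361  0.393 -1.002  1.738  0.355  1.201 -0.616] [ 0.17808482 -1.00895141  0.06774156] [[-0.12, 0.993, 0.005], [0.993, 0.12, 0.002], [0.001, 0.006, -1.0]]
```

```bash
cat >> h.py <<'E'
C=np.array([.595,.178]); M=np.array([[-.12,.993],[.993,.12]])
def rows(a0,a1,n,R=.0655,cmd=None):
    """tool-axis targets (mm) for angles a0->a1 (deg, crank turned) ; start cmd xy if not on circle"""
    f=lambda a:C+R*np.array([np.cos(np.radians(165.7-a)),np.sin(np.radians(165.7-a))])
    s=f(a0) if cmd is None else np.array(cmd)
    for k in range(1,n+1):
        a=a0+(a1-a0)*k/n; d=M@(f(a)-s)*1e3; print([*d.round(1),round((a-a0)*16/360,2)],round(a))
def where():
    p,r,s=tool(); d=p[:2]-C; a=(165.7-np.degrees(np.arctan2(d[1],d[0])))%360; u=d/np.linalg.norm(d); t=np.array([u[1],-u[0]])
    F=np.array(s["force"]); print("t%.1f a=%.1f R=%.1f z=%.4f | F tang(resist) %.1f radial(out) %.1f z %.1f w=%.3f"%(s["t"],a,1e3*np.linalg.norm(d),p[2],-F[:2]@t,F[:2]@u,F[2],s["width"]),np.round(s["qpos"],2),np.round(r.as_matrix()[:2,:2],2).tolist())
E
python3 -c "
from h import *
where();rows(0,90,10)"
```

```text
t11.3 a=359.6 R=64.9 z=0.2217 | F tang(resist) -2.1 radial(out) -4.1 z 3.3 w=0.221 [ 0.36  0.39 -1.    1.74  0.35  1.2  -0.62] [[-0.12, 0.99], [0.99, 0.12]]
[np.float64(9.3), np.float64(4.5), 0.4] 9
[np.float64(17.7), np.float64(10.3), 0.8] 18
[np.float64(25.2), np.float64(17.4), 1.2] 27
[np.float64(31.4), np.float64(25.6), 1.6] 36
[np.float64(36.3), np.float64(34.6), 2.0] 45
[np.float64(39.7), np.float64(44.3), 2.4] 54
[np.float64(41.5), np.float64(54.5), 2.8] 63
[np.float64(41.7), np.float64(64.7), 3.2] 72
[np.float64(40.4), np.float64(74.9), 3.6] 81
[np.float64(37.4), np.float64(84.8), 4.0] 90
```

```bash
python3 -m pendant '[[0.0093,0.0045,0.0004,0,0,0,0.005],[0.0177,0.0103,0.0008,0,0,0,0.005],[0.0252,0.0174,0.0012,0,0,0,0.005],[0.0314,0.0256,0.0016,0,0,0,0.005],[0.0363,0.0346,0.002,0,0,0,0.005],[0.0397,0.0443,0.0024,0,0,0,0.005]]'
python3 -c "
from h import *
where();rows(54,180,10)"
```

```text
t: 11.9
ee_pos: [0.5677, 0.236, 0.2192]
tcp_rot: [2.084, 2.349, -0.011]
force: [-4.2, -6.3, 13.0]
width: 0.217
finger_force: 59.7
t11.9 a=50.5 R=64.1 z=0.2192 | F tang(resist) 6.5 radial(out) -3.9 z 13.0 w=0.217 [ 0.23  0.49 -0.96  1.62  0.42  1.26 -0.69] [[-0.12, 0.99], [0.99, 0.12]]
[np.float64(2.1), np.float64(14.2), 0.56] 67
[np.float64(1.1), np.float64(28.6), 1.12] 79
[np.float64(-3.0), np.float64(42.3), 1.68] 92
[np.float64(-10.1), np.float64(54.9), 2.24] 104
[np.float64(-19.7), np.float64(65.6), 2.8] 117
[np.float64(-31.4), np.float64(73.9), 3.36] 130
[np.float64(-44.6), np.float64(79.5), 3.92] 142
[np.float64(-58.8), np.float64(82.1), 4.48] 155
[np.float64(-73.1), np.float64(81.5), 5.04] 167
[np.float64(-87.0), np.float64(77.8), 5.6] 180
```

```bash
python3 -m pendant '[[0.0021,0.0142,0,0,0,0,0.005],[0.0011,0.0286,0.0003,0,0,0,0.005],[-0.003,0.0423,0.0008,0,0,0,0.005],[-0.0101,0.0549,0.0014,0,0,0,0.005],[-0.0197,0.0656,0.002,0,0,0,0.005],[-0.0314,0.0739,0.0026,0,0,0,0.005],[-0.0446,0.0795,0.0031,0,0,0,0.005],[-0.0588,0.0821,0.0037,0,0,0,0.005],[-0.0731,0.0815,0.0042,0,0,0,0.005],[-0.087,0.0778,0.0048,0,0,0,0.005]]'
python3 -c "
from h import *
where();rows(180,300,10)"
```

```text
t: 12.9
ee_pos: [0.6592, 0.1656, 0.2143]
tcp_rot: [-2.08, -2.353, -0.019]
force: [8.1, 6.3, -0.7]
width: 0.219
finger_force: 58.5
t12.9 a=176.6 R=65.4 z=0.2143 | F tang(resist) 7.7 radial(out) 6.7 z -0.7 w=0.219 [ 0.29  0.6  -0.91  1.47  0.48  1.3  -0.54] [[-0.12, 0.99], [0.99, 0.12]]
[np.float64(-12.2), np.float64(-6.3), 0.53] 192
[np.float64(-22.8), np.float64(-14.9), 1.07] 204
[np.float64(-31.4), np.float64(-25.6), 1.6] 216
[np.float64(-37.6), np.float64(-37.8), 2.13] 228
[np.float64(-41.1), np.float64(-51.1), 2.67] 240
[np.float64(-41.7), np.float64(-64.7), 3.2] 252
[np.float64(-39.5), np.float64(-78.3), 3.73] 264
[np.float64(-34.6), np.float64(-91.0), 4.27] 276
[np.float64(-27.1), np.float64(-102.5), 4.8] 288
[np.float64(-17.4), np.float64(-112.1), 5.33] 300
```

```bash
sed -i 's/^C=np.array.*; M/C=np.array([.5962,.178]); M/' h.py; python3 -c "
from h import *
where();R=.0655;a=np.radians(-14.3);rows(180,290,10,R=.0665,cmd=np.array([.595,.178])+R*np.array([np.cos(a),np.sin(a)]))"
```

```text
t12.9 a=176.8 R=64.2 z=0.2143 | F tang(resist) 7.8 radial(out) 6.7 z -0.7 w=0.219 [ 0.29  0.6  -0.91  1.47  0.48  1.3  -0.54] [[-0.12, 0.99], [0.99, 0.12]]
[np.float64(-11.9), np.float64(-3.6), 0.49] 191
[np.float64(-22.0), np.float64(-11.4), 0.98] 202
[np.float64(-30.4), np.float64(-21.0), 1.47] 213
[np.float64(-36.8), np.float64(-32.0), 1.96] 224
[np.float64(-41.1), np.float64(-44.0), 2.44] 235
[np.float64(-42.9), np.float64(-56.6), 2.93] 246
[np.float64(-42.3), np.float64(-69.4), 3.42] 257
[np.float64(-39.3), np.float64(-81.8), 3.91] 268
[np.float64(-34.0), np.float64(-93.3), 4.4] 279
[np.float64(-26.5), np.float64(-103.7), 4.89] 290
```

```bash
python3 -m pendant '[[-0.0119,-0.0036,0.0005,0,0,0,0.005],[-0.022,-0.0114,0.001,0,0,0,0.005],[-0.0304,-0.021,0.0015,0,0,0,0.005],[-0.0368,-0.032,0.002,0,0,0,0.005],[-0.0411,-0.044,0.0024,0,0,0,0.005]]'
python3 -c "
from h import *
where()"
python3 -m pendant '[[-0.0018,-0.0126,0.0005,0,0,0,0.005],[-0.0012,-0.0254,0.001,0,0,0,0.005],[0.0018,-0.0378,0.0015,0,0,0,0.005],[0.0071,-0.0493,0.002,0,0,0,0.005],[0.0146,-0.0597,0.0025,0,0,0,0.005]]'
python3 -c "
from h import *
where();rows(290,390,10,R=.0665)"
```

```text
t: 13.4
ee_pos: [0.6203, 0.1157, 0.2115]
tcp_rot: [2.083, 2.348, 0.011]
force: [7.0, 2.4, 0.4]
width: 0.219
finger_force: 58.7
t13.4 a=234.5 R=66.8 z=0.2115 | F tang(resist) 7.4 radial(out) 0.3 z 0.4 w=0.219 [ 0.42  0.52 -0.94  1.6   0.44  1.25 -0.48] [[-0.12, 0.99], [0.99, 0.12]]
t: 13.9
ee_pos: [0.5598, 0.121, 0.209]
tcp_rot: [2.083, 2.345, 0.007]
force: [7.9, -1.1, -0.1]
width: 0.218
finger_force: 58.9
t13.9 a=288.3 R=67.7 z=0.2090 | F tang(resist) 7.3 radial(out) -3.4 z -0.1 w=0.218 [ 0.48  0.42 -0.99  1.74  0.38  1.18 -0.5 ] [[-0.12, 0.99], [0.99, 0.12]]
[np.float64(8.4), np.float64(-8.0), 0.44] 300
[np.float64(18.0), np.float64(-14.5), 0.89] 310
[np.float64(28.6), np.float64(-19.2), 1.33] 320
[np.float64(39.9), np.float64(-21.9), 1.78] 330
[np.float64(51.4), np.float64(-22.7), 2.22] 340
[np.float64(63.0), np.float64(-21.4), 2.67] 350
[np.float64(74.1), np.float64(-18.2), 3.11] 360
[np.float64(84.5), np.float64(-13.1), 3.56] 370
[np.float64(93.9), np.float64(-6.2), 4.0] 380
[np.float64(101.9), np.float64(2.1), 4.44] 390
```

```bash
python3 -m pendant '[[0.0084,-0.008,0.0004,0,0,0,0.005],[0.018,-0.0145,0.0009,0,0,0,0.005],[0.0286,-0.0192,0.0013,0,0,0,0.005]]'
python3 -c "
from h import *
where()"
python3 -m pendant '[[0.0113,-0.0027,0.0004,0,0,0,0.005],[0.0228,-0.0035,0.0009,0,0,0,0.005]]'
python3 -c "
from h import *
where()"
```

```text
t: 14.2
ee_pos: [0.5373, 0.1455, 0.2077]
tcp_rot: [2.083, 2.343, 0.002]
force: [6.3, -5.4, 2.5]
width: 0.222
finger_force: 59.0
t14.2 a=316.8 R=67.3 z=0.2077 | F tang(resist) 7.8 radial(out) -2.9 z 2.5 w=0.222 [ 0.45  0.39 -1.    1.78  0.36  1.17 -0.54] [[-0.12, 0.99], [0.99, 0.12]]
t: 14.4
ee_pos: [0.5303, 0.1668, 0.2067]
tcp_rot: [2.083, 2.342, -0.003]
force: [3.9, -6.7, 6.0]
width: 0.221
finger_force: 59.2
t14.4 a=336.1 R=66.8 z=0.2067 | F tang(resist) 7.3 radial(out) -2.7 z 6.0 w=0.221 [ 0.41  0.39 -1.01  1.78  0.37  1.17 -0.59] [[-0.12, 0.99], [0.99, 0.12]]
```

```bash
python3 -m pendant '[[0.0116,0.0013,0.0002,0,0,0,0.005],[0.0227,0.0045,0.0006,0,0,0,0.005]]'
python3 -c "
from h import *
where()"
python3 -m pendant '[[0.0104,0.0051,0.0004,0,0,0,0.005],[0.0198,0.012,0.0008,0,0,0,0.005]]'
python3 -c "
from h import *
where();rows(380,480,10,R=.0665)"
```

```text
t: 14.6
ee_pos: [0.531, 0.1895, 0.2058]
tcp_rot: [2.084, 2.343, -0.008]
force: [2.0, -7.5, 7.2]
width: 0.219
finger_force: 59.4
t14.6 a=355.7 R=66.2 z=0.2058 | F tang(resist) 7.0 radial(out) -3.3 z 7.2 w=0.219 [ 0.36  0.41 -1.    1.76  0.38  1.18 -0.64] [[-0.12, 0.99], [0.99, 0.12]]
t: 14.8
ee_pos: [0.5394, 0.2108, 0.2048]
tcp_rot: [2.084, 2.345, -0.012]
force: [-1.4, -7.3, 9.0]
width: 0.216
finger_force: 59.7
t14.8 a=15.7 R=65.6 z=0.2048 | F tang(resist) 7.0 radial(out) -2.5 z 9.0 w=0.216 [ 0.3   0.44 -0.99  1.72  0.4   1.2  -0.67] [[-0.12, 0.99], [0.99, 0.12]]
[np.float64(8.0), np.float64(8.4), 0.44] 390
[np.float64(14.5), np.float64(18.0), 0.89] 400
[np.float64(19.2), np.float64(28.6), 1.33] 410
[np.float64(21.9), np.float64(39.9), 1.78] 420
[np.float64(22.7), np.float64(51.4), 2.22] 430
[np.float64(21.4), np.float64(63.0), 2.67] 440
[np.float64(18.2), np.float64(74.1), 3.11] 450
[np.float64(13.1), np.float64(84.5), 3.56] 460
[np.float64(6.2), np.float64(93.9), 4.0] 470
[np.float64(-2.1), np.float64(101.9), 4.44] 480
```

```bash
python3 -m pendant '[[0.008,0.0084,0.0002,0,0,0,0.005],[0.0145,0.018,0.0006,0,0,0,0.005]]'
python3 -c "
from h import *
where()"
python3 -m pendant '[[0.0047,0.0106,0.0003,0,0,0,0.005],[0.0074,0.0219,0.0008,0,0,0,0.005]]'
python3 -c "
from h import *
where()"
```

```text
t: 15.0
ee_pos: [0.5544, 0.2277, 0.204]
tcp_rot: [2.084, 2.347, -0.014]
force: [-3.6, -7.6, 8.4]
width: 0.217
finger_force: 59.8
t15.0 a=35.6 R=64.9 z=0.2040 | F tang(resist) 7.6 radial(out) -3.5 z 8.4 w=0.217 [ 0.26  0.48 -0.97  1.67  0.43  1.22 -0.7 ] [[-0.12, 0.99], [0.99, 0.12]]
t: 15.2
ee_pos: [0.5742, 0.2385, 0.2031]
tcp_rot: [2.085, 2.35, -0.016]
force: [-5.0, -6.2, 8.8]
width: 0.219
finger_force: 59.8
t15.2 a=55.7 R=64.4 z=0.2031 | F tang(resist) 6.9 radial(out) -4.1 z 8.8 w=0.219 [ 0.22  0.52 -0.96  1.62  0.45  1.25 -0.71] [[-0.12, 0.99], [0.99, 0.12]]
```

```bash
python3 -m pendant '[[0.0008,0.0115,0.0003,0,0,0,0.005],[-0.0005,0.0231,0.0008,0,0,0,0.005]]'
python3 -c "
from h import *
where()"
python3 -m pendant '[[-0.0032,0.0111,0.0003,0,0,0,0.005],[-0.0083,0.0215,0.0008,0,0,0,0.005]]'
python3 -c "
from h import *
where();rows(460,560,10,R=.067)"
```

```text
t: 15.4
ee_pos: [0.596, 0.2419, 0.2022]
tcp_rot: [-2.082, -2.35, 0.015]
force: [-8.3, -5.2, 9.3]
width: 0.22
finger_force: 59.8
t15.4 a=75.6 R=63.9 z=0.2022 | F tang(resist) 8.3 radial(out) -5.2 z 9.3 w=0.220 [ 0.2   0.56 -0.94  1.56  0.47  1.27 -0.7 ] [[-0.12, 0.99], [0.99, 0.12]]
t: 15.6
ee_pos: [0.6169, 0.2382, 0.2014]
tcp_rot: [-2.077, -2.349, 0.014]
force: [-10.4, -0.8, 7.8]
width: 0.216
finger_force: 59.7
t15.6 a=94.7 R=63.7 z=0.2014 | F tang(resist) 9.6 radial(out) -4.2 z 7.8 w=0.216 [ 0.19  0.59 -0.93  1.51  0.48  1.29 -0.68] [[-0.12, 0.99], [0.99, 0.12]]
[np.float64(-6.9), np.float64(9.4), 0.44] 470
[np.float64(-15.3), np.float64(17.5), 0.89] 480
[np.float64(-25.0), np.float64(24.0), 1.33] 490
[np.float64(-35.7), np.float64(28.7), 1.78] 500
[np.float64(-47.1), np.float64(31.5), 2.22] 510
[np.float64(-58.7), np.float64(32.3), 2.67] 520
[np.float64(-70.3), np.float64(31.0), 3.11] 530
[np.float64(-81.6), np.float64(27.8), 3.56] 540
[np.float64(-92.0), np.float64(22.6), 4.0] 550
[np.float64(-101.5), np.float64(15.7), 4.44] 560
```

```bash
python3 -m pendant '[[-0.0055,0.0078,0.0003,0,0,0,0.005]]'
python3 -c "
from h import *
where()"
```

```text
t: 15.7
ee_pos: [0.625, 0.2347, 0.2011]
tcp_rot: [-2.076, -2.348, 0.013]
force: [-10.7, 0.9, 8.3]
width: 0.215
finger_force: 59.6
t15.7 a=102.6 R=63.6 z=0.2011 | F tang(resist) 9.9 radial(out) -4.1 z 8.3 w=0.215 [ 0.19  0.6  -0.92  1.5   0.49  1.3  -0.66] [[-0.12, 0.99], [0.99, 0.12]]
```

```bash
python3 -m pendant '[[-0.0082,0.0083,0.0003,0,0,0,0.005]]'
python3 -c "
from h import *
where()"
```

```text
t: 15.8
ee_pos: [0.6328, 0.2299, 0.2008]
tcp_rot: [-2.071, -2.347, 0.011]
force: [-10.4, 4.6, 4.8]
width: 0.213
finger_force: 59.5
t15.8 a=110.9 R=63.5 z=0.2008 | F tang(resist) 11.1 radial(out) -2.2 z 4.8 w=0.213 [ 0.19  0.62 -0.92  1.48  0.49  1.3  -0.65] [[-0.12, 0.99], [0.99, 0.12]]
```

```bash
python3 -m pendant '[[-0.005,0.0039,0.0002,0,0,0,0.005]]'
python3 -c "
from h import *
where()"
```

```text
t: 15.9
ee_pos: [0.6379, 0.2258, 0.2006]
tcp_rot: [-2.071, -2.346, 0.007]
force: [-9.4, 6.1, 5.4]
width: 0.222
finger_force: 59.5
t15.9 a=116.8 R=63.5 z=0.2006 | F tang(resist) 11.1 radial(out) -1.6 z 5.4 w=0.222 [ 0.2   0.62 -0.92  1.47  0.49  1.3  -0.64] [[-0.12, 0.99], [0.99, 0.12]]
```

```bash
python3 -m pendant '[[0,0,0,0,0,0,0.005]]' >/dev/null
python3 -c "
from h import *
where()"
python3 -m pendant '[[0,0,0,0,0,0,0.005],[0,0,0,0,0,0,0.005]]' >/dev/null
python3 -c "
from h import *
where()"
```

```text
t16.0 a=117.6 R=63.5 z=0.2006 | F tang(resist) 8.1 radial(out) -2.3 z 5.3 w=0.216 [ 0.2   0.62 -0.92  1.47  0.49  1.3  -0.64] [[-0.12, 0.99], [0.99, 0.12]]
t16.2 a=117.5 R=63.5 z=0.2006 | F tang(resist) 7.2 radial(out) -2.5 z 3.9 w=0.219 [ 0.2   0.62 -0.92  1.47  0.49  1.3  -0.64] [[-0.12, 0.99], [0.99, 0.12]]
```

```bash
python3 -m pendant '[[-0.005,0.0031,0.0002,0,0,0,0.005]]' >/dev/null
python3 -c "
from h import *
where()"
python3 -m pendant '[[0,0,0,0,0,0,0.005]]' >/dev/null
python3 -c "
from h import *
where()"
python3 -m pendant '[[0,0,0,0,0,0,0.005],[0,0,0,0,0,0,0.005]]' >/dev/null
python3 -c "
from h import *
where()"
```

```text
t16.3 a=119.8 R=63.4 z=0.2005 | F tang(resist) 12.9 radial(out) -2.4 z 3.4 w=0.217 [ 0.2   0.62 -0.92  1.47  0.49  1.3  -0.63] [[-0.13, 0.99], [0.99, 0.13]]
t16.4 a=121.0 R=63.5 z=0.2005 | F tang(resist) 9.8 radial(out) -2.1 z 4.4 w=0.218 [ 0.2   0.62 -0.92  1.47  0.49  1.3  -0.63] [[-0.13, 0.99], [0.99, 0.13]]
t16.6 a=121.0 R=63.5 z=0.2005 | F tang(resist) 9.2 radial(out) -1.6 z 4.4 w=0.214 [ 0.2   0.62 -0.92  1.47  0.49  1.3  -0.63] [[-0.13, 0.99], [0.99, 0.13]]
```

```bash
python3 -m pendant '[[0.002,-0.0012,0,0,0,0,0.005],[0.004,-0.0025,0,0,0,0,0.005],[0.004,-0.0025,0,0,0,0,0.005]]' >/dev/null
python3 -c "
from h import *
where()"
```

```text
t16.9 a=120.7 R=63.5 z=0.2005 | F tang(resist) 6.1 radial(out) -3.7 z 5.9 w=0.215 [ 0.2   0.62 -0.92  1.47  0.49  1.3  -0.64] [[-0.12, 0.99], [0.99, 0.12]]
```

```bash
python3 -m pendant '[[0.0015,-0.0025,0,0,0,0,0.005],[0.0033,-0.0055,0,0,0,0,0.005],[0.0033,-0.0055,0,0,0,0,0.005]]' >/dev/null
python3 -c "
from h import *
where()"
```

```text
t17.2 a=120.2 R=63.0 z=0.2006 | F tang(resist) -1.3 radial(out) 4.4 z 0.9 w=0.222 [ 0.2   0.61 -0.92  1.48  0.5   1.29 -0.65] [[-0.12, 0.99], [0.99, 0.12]]
```

```bash
python3 -m pendant '[[0.001,0.0014,0,0,0,0,0.005],[0.001,0.0014,0,0,0,0,0.005]]' >/dev/null
python3 -c "
from h import *
where()"
python3 -m pendant '[[0,0,0,0,0,0,0.04],[0,0,0,0,0,0,0.07],[0,0,0,0,0,0,0.0854],[0,0,0,0,0,0,0.0854],[0,0,0,0,0,0,0.0854]]'
python3 -c "
from h import *
where()"
```

```text
t17.4 a=120.1 R=63.3 z=0.2005 | F tang(resist) -1.1 radial(out) 1.3 z 3.2 w=0.217 [ 0.2   0.62 -0.92  1.48  0.5   1.29 -0.65] [[-0.12, 0.99], [0.99, 0.12]]
t: 17.9
ee_pos: [0.6397, 0.2241, 0.2002]
tcp_rot: [-2.084, -2.351, 0.001]
force: [0.1, -0.5, -0.3]
width: 0.998
finger_force: 0.0
t17.9 a=119.0 R=63.4 z=0.2002 | F tang(resist) -0.4 radial(out) -0.3 z -0.3 w=0.998 [ 0.2   0.62 -0.92  1.48  0.5   1.29 -0.65] [[-0.12, 0.99], [0.99, 0.12]]
```

Released cleanly. I'll lift straight up, move aside and look.

```bash
python3 -m pendant '[[0,0,-0.02,0,0,0,0.0854],[0,0,-0.05,0,0,0,0.0854],[0,0,-0.08,0,0,0,0.0854],[0,0,-0.115,0,0,0,0.0854],[-0.03,-0.02,-0.13,0,0,0,0.0854],[-0.07,-0.05,-0.13,0,0,0,0.0854],[-0.11,-0.08,-0.13,0,0,0,0.0854],[-0.15,-0.11,-0.13,0,0,0,0.0854],[-0.19,-0.14,-0.13,0,0,0,0.0854],[-0.23,-0.17,-0.13,0,0,0,0.0854]]'
python3 - <<'E'
from h import *
for n in ("top","scene"): cv2.imwrite(f"pics/{n}5.png",ctrl.capture(n)[:,:,::-1])
a=cv2.imread("pics/top5.png")[125:285,200:400]; b=cv2.imread("pics/scene5.png")[155:315,290:490]
cv2.imwrite("pics/z5.png",np.hstack([cv2.resize(x,(400,320),interpolation=cv2.INTER_CUBIC) for x in (a,b)]))
E
```

```text
t: 18.9
ee_pos: [0.4974, -0.026, 0.3302]
tcp_rot: [2.084, 2.351, -0.001]
force: [-0.6, -0.5, 1.5]
width: 1.002
finger_force: 0.0
```

View pics/z5.png

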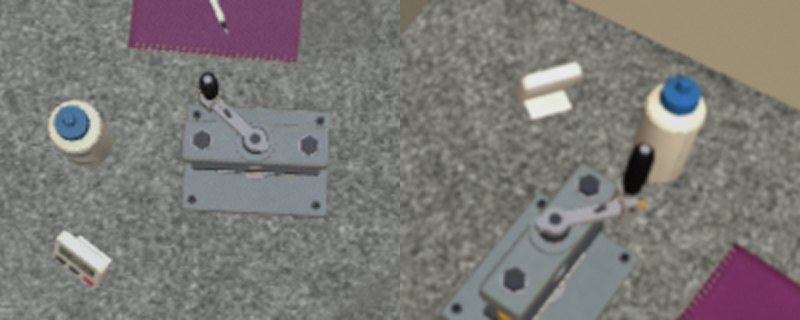

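The picture shows the grip upright at about (304,167) in the top view, the crank about 1.33 turns on, and the bottle and timer where they were. I'll hand the job in.

```bash
python3 -c "
from bench import ctrl
print(ctrl.sign_off())"
```

```text
the job is handed in; nothing more can be done
None
```

I handed in the job after about 19 s of robot time: the cassette is clamped at an estimated 130–150 N, judged from how hard the crank was to turn. The crank was wound about 1.33 turns clockwise, the grip is still upright, the robot touches nothing, and the bottle and timer are where they were.

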